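# Set out, cover and vent a sterilising tray

### The arm

A 7-joint arm with a two-finger parallel gripper is mounted at the origin on the work surface. World frame = base frame: x ahead of the robot, y to its left, z up, the work surface at z = 0. Lengths are in m, angles in degrees, forces in N, time in s.
With the tool pointing down it reaches from about 0.4 to 0.85 m from the base axis. Payload 10.4 kg.
Tool frame: the origin (TCP) lies at the very end of the fingers, on their centre line; the grasp point (between the pads) lies 19 mm behind it (bot.pinch_z is the distance from the TCP to the grasp point, in m); z points along the fingers, y is the line along which they close (so a half turn about z gives the same grasp; the last joint's range is limited). The gripper opens to 85 mm and grips with 20 to 120 N. Pads are 22 mm wide; open, the fingers measure 114 mm over their backs; the gripper's body (76 mm by 85 mm) begins 54 mm behind the grasp point. The pads swing forward as they close: fully open they stand 13 mm farther back than shut.
Start: joints at [-68.159, 19.034, -3.707, 83.658, 1.238, 77.344, -5.071], TCP at [0.246, 0.575, 0.21] pointing down, gripper open.
Joint ranges: [-148.97, 148.97], [-28.65, 121.19], [-84.17, 76.75], [9.2, 138.47], [-72.65, 252.65], [3.7, 117.97], [-149.18, 149.18]. Speed limits (degrees/s): [127.2, 127.2, 159.86, 159.86, 180, 180, 180].

### API

Orientations are given as [roll, pitch, yaw] about the fixed x, y, z axes, in that order (R = Rz(yaw) Ry(pitch) Rx(roll)).
In Python, from plant import bot, kin, sensors, capture, workorder, finder gives the robot as it stands. Calls block until the motion is done:
- bot.move_to(position, orientation): joint-space move of the TCP to a pose.
- bot.line_to(position, ori=None, v=0.15): straight line of the TCP; ori=None keeps the orientation; v is the mean speed in m/s.
- bot.set_joints(angles): joint-space move.
- bot.grip(opening): finger opening in m; the grip force is fixed at half the most; returns when the fingers have stopped.
- bot.dwell(seconds).
- kin.inverse_kinematics(position, orientation): joint angles nearest the present ones, or None.
- sensors.observe(): the state.
- capture(name): name is "scene" or "top"; returns a dict with "pixels" (384x512x3 uint8, blue, green, red), "K" (3x3 intrinsics, pixels), "xyz" and "rotation" of the camera in the world. Camera axes: x right, y up, looking along -z (the intrinsics and any distortion apply to the point x, -y, -z); pixel columns grow to the right and rows downward; lengths in m; the calibration is good to about 2 mm. A picture is of the moment at which its call begins. There is no depth.
A pose or a line that the arm cannot do raises bot.IKError and nothing moves.
- workorder.sign_off(): hands the job in; it is judged then, once.
Trained networks look in the newest picture that a camera, given by its name, has taken for a name from the list of things; names that differ only in an ending like _2 or _b are one class to them, and where a whole thing is asked for, a point or a joint stands for the part that bears it (a point fixed in the world has none). Each returns a list of dicts, best first, with "conf" (0 to 1); they miss things now and then, are a little off and sometimes report something else, mostly with a low value. They report only what shows in the picture. A call takes as long as a camera call. They do not tell look-alikes from the thing itself.
- finder.look_for(camera, thing): "extent" ([left, top, right, bottom] in pixels, round what is visible of it).
The state is a dict: "clock": time; "q": joint angles; "qvel": joint speeds; "joint_efforts": joint torques, N m; "tool_pos": TCP position; "tcp_rot": TCP orientation; "ft_force": force on the tool from outside, world axes, zero at the start; "ft_torque": the same for the moment, N m; "opening": finger opening in m; "grasp_force": force on a finger pad.
Only numpy, scipy, OpenCV 4.12 (cv2) and the standard library are available. Lean on these libraries where they do the work, as an engineer would, in place of code of your own. Each camera call takes 0.05 s, during which the arm holds its last target. There are 200 camera calls.

### The job

Get the sterilising tray ready for the autoclave: nudge all the instrument cases into one even row, each lying flat on a land of its own, centred and square across the tray so that no line of steam slots is covered, with no empty land between them. Then put the cover squarely on the tray, down inside its rim, and see that both vent shutters in the cover are slid fully open. Leave the other things on the desk where they are.

Things in the scene. Friction and masses are not known exactly. Their poses are not given: they have to be found in the camera images.
- tray: Stainless sterilising tray; does not move. Origin: centre of its underside; z up, long side along y. Flat floor 153 (x) x 403 mm (y), 10 mm above the desk; rim flares outwards to 24 mm high, 175 x 425 mm. Seven dark lines of steam slots, 8 mm wide, cross the floor along x at y = -186, -124, ... 186 mm (every 62 mm); the six plain lands between are centred at y = -155, -93, -31, 31, 93, 155 mm.
- cover: Stainless cover of the tray, open below: 148 (x) x 398 mm (y), 46 mm high, walls 3 mm, about 0.5 kg; starts right way up. Origin: centre of its lower edge; z up. A black handle bar over its centre, middle at z = 80 mm, 98 (x) x 12 (y) x 8 mm, 30 mm free below. It goes inside the tray's rim, either way round, and rests on the floor (2.5 mm play all round); its origin is then 10 mm above the tray's.
- shutter_a_top (a point): Middle of the upper face of the vent shutter on the +y half of the cover: a plate 60 (x) x 56 mm (y) flush in a dark frame on the cover's top, 50 mm above the cover's lower edge. Nothing to grip: press down on it (6 to 15 N) and drag. It lies at cover y = 134 mm when shut, 86 mm when open.
- shutter_a (a joint): Opening of the vent shutter on the cover's +y half, in m: 0 shut (plate at the outer end of its frame, over the vent holes), 0.048 fully open (plate at the frame end next to the handle). It opens along the cover's y, towards the handle, resists with about 2 N and stays where it is left.
- shutter_b_top (a point): Middle of the upper face of the vent shutter on the -y half of the cover: a plate 60 (x) x 56 mm (y) flush in a dark frame on the cover's top, 50 mm above the cover's lower edge. Nothing to grip: press down on it (6 to 15 N) and drag. It lies at cover y = -134 mm when shut, -86 mm when open.
- shutter_b (a joint): Opening of the vent shutter on the cover's -y half, in m: 0 shut (plate at the outer end of its frame, over the vent holes), 0.048 fully open (plate at the frame end next to the handle). It opens along the cover's y, towards the handle, resists with about 2 N and stays where it is left.
- land1 (a point): Centre of land 1 on the tray floor, at tray y = -155 mm: a plain strip 54 mm wide between two lines of steam slots.
- land2 (a point): Centre of land 2 on the tray floor, at tray y = -93 mm: a plain strip 54 mm wide between two lines of steam slots.
- land3 (a point): Centre of land 3 on the tray floor, at tray y = -31 mm: a plain strip 54 mm wide between two lines of steam slots.
- land4 (a point): Centre of land 4 on the tray floor, at tray y = 31 mm: a plain strip 54 mm wide between two lines of steam slots.
- land5 (a point): Centre of land 5 on the tray floor, at tray y = 93 mm: a plain strip 54 mm wide between two lines of steam slots.
- land6 (a point): Centre of land 6 on the tray floor, at tray y = 155 mm: a plain strip 54 mm wide between two lines of steam slots.
- case1: Flat closed instrument case of bare metal, 100 mm (its x) by 36 mm (its y) by 24 mm high, 0.12 kg, origin at the centre of its underside; all the cases are alike. Four to six are present (None if absent), lying crooked in the tray.
- case2: Flat closed instrument case of bare metal, 100 mm (its x) by 36 mm (its y) by 24 mm high, 0.12 kg, origin at the centre of its underside; all the cases are alike. Four to six are present (None if absent), lying crooked in the tray.
- case3: Flat closed instrument case of bare metal, 100 mm (its x) by 36 mm (its y) by 24 mm high, 0.12 kg, origin at the centre of its underside; all the cases are alike. Four to six are present (None if absent), lying crooked in the tray.
- case4: Flat closed instrument case of bare metal, 100 mm (its x) by 36 mm (its y) by 24 mm high, 0.12 kg, origin at the centre of its underside; all the cases are alike. Four to six are present (None if absent), lying crooked in the tray.
- case5: Flat closed instrument case of bare metal, 100 mm (its x) by 36 mm (its y) by 24 mm high, 0.12 kg, origin at the centre of its underside; all the cases are alike. Four to six are present (None if absent), lying crooked in the tray.
- case6: Flat closed instrument case of bare metal, 100 mm (its x) by 36 mm (its y) by 24 mm high, 0.12 kg, origin at the centre of its underside; all the cases are alike. Four to six are present (None if absent), lying crooked in the tray (case6, if present, starts on the desk beyond the tray).
- lidded_box: Not part of the job: stainless lidded box 90 x 135 x 48 mm; origin at its underside.
- spirit_bottle: Not part of the job: amber spirit bottle, 64 mm across, 150 mm high; origin at its underside.
- carton: Not part of the job: medicine carton 55 x 125 x 22 mm, lying flat; origin at its underside.
- tape_roll: Not part of the job: roll of tape, 90 mm across, 24 mm high; origin at its underside.
- forceps_jar: Not part of the job: steel jar 72 mm across, 105 mm high, with forceps standing in it to 165 mm; origin at its underside.
- pill_jar: Not part of the job: white jar 52 mm across, 75 mm high; origin at its underside.
There are look-alikes about, which are no part of the job. Leave any purple look-alike of the case3 alone.

How it is judged (in metres and radians):
On the way, in this order (a step that is already met when the one before it is completed fails the run):
1. the cases lie in an even row in the uncovered tray, one to a land, none empty between ((horizontal distance between case1 and land1 below 0.008 m or horizontal distance between case1 and land2 below 0.008 m or horizontal distance between case1 and land3 below 0.008 m or horizontal distance between case1 and land4 below 0.008 m or horizontal distance between case1 and land5 below 0.008 m or horizontal distance between case1 and land6 below 0.008 m) and (horizontal distance between case2 and land1 below 0.008 m or horizontal distance between case2 and land2 below 0.008 m or horizontal distance between case2 and land3 below 0.008 m or horizontal distance between case2 and land4 below 0.008 m or horizontal distance between case2 and land5 below 0.008 m or horizontal distance between case2 and land6 below 0.008 m) and (horizontal distance between case3 and land1 below 0.008 m or horizontal distance between case3 and land2 below 0.008 m or horizontal distance between case3 and land3 below 0.008 m or horizontal distance between case3 and land4 below 0.008 m or horizontal distance between case3 and land5 below 0.008 m or horizontal distance between case3 and land6 below 0.008 m) and (horizontal distance between case4 and land1 below 0.008 m or horizontal distance between case4 and land2 below 0.008 m or horizontal distance between case4 and land3 below 0.008 m or horizontal distance between case4 and land4 below 0.008 m or horizontal distance between case4 and land5 below 0.008 m or horizontal distance between case4 and land6 below 0.008 m) and (horizontal distance between case5 and land1 below 0.008 m or horizontal distance between case5 and land2 below 0.008 m or horizontal distance between case5 and land3 below 0.008 m or horizontal distance between case5 and land4 below 0.008 m or horizontal distance between case5 and land5 below 0.008 m or horizontal distance between case5 and land6 below 0.008 m) and (horizontal distance between case6 and land1 below 0.008 m or horizontal distance between case6 and land2 below 0.008 m or horizontal distance between case6 and land3 below 0.008 m or horizontal distance between case6 and land4 below 0.008 m or horizontal distance between case6 and land5 below 0.008 m or horizontal distance between case6 and land6 below 0.008 m) and angle between the x axis of each of case1, case2, case3, case4, case5, case6 and the x axis of tray, either way round below 0.07 rad and angle between each of case1, case2, case3, case4, case5, case6's own z axis and vertical below 0.05 rad and height (world z) of each of case1, case2, case3, case4, case5, case6 below 0.014 m and (y of each of case1, case2, case3, case4, case5, case6 in the frame of tray above -0.124 m or y of each of case1, case2, case3, case4, case5, case6 in the frame of tray below -0.062 m or horizontal distance between any of case1, case2, case3, case4, case5, case6 and land2 below 0.008 m) and (y of each of case1, case2, case3, case4, case5, case6 in the frame of tray above -0.062 m or y of each of case1, case2, case3, case4, case5, case6 in the frame of tray below 0 m or horizontal distance between any of case1, case2, case3, case4, case5, case6 and land3 below 0.008 m) and (y of each of case1, case2, case3, case4, case5, case6 in the frame of tray above 0 m or y of each of case1, case2, case3, case4, case5, case6 in the frame of tray below 0.062 m or horizontal distance between any of case1, case2, case3, case4, case5, case6 and land4 below 0.008 m) and (y of each of case1, case2, case3, case4, case5, case6 in the frame of tray above 0.062 m or y of each of case1, case2, case3, case4, case5, case6 in the frame of tray below 0.124 m or horizontal distance between any of case1, case2, case3, case4, case5, case6 and land5 below 0.008 m) and horizontal distance between cover and tray above 0.1 m), for 0.2 s.
2. the cover sits squarely on the tray inside its rim, over the row ((horizontal distance between case1 and land1 below 0.008 m or horizontal distance between case1 and land2 below 0.008 m or horizontal distance between case1 and land3 below 0.008 m or horizontal distance between case1 and land4 below 0.008 m or horizontal distance between case1 and land5 below 0.008 m or horizontal distance between case1 and land6 below 0.008 m) and (horizontal distance between case2 and land1 below 0.008 m or horizontal distance between case2 and land2 below 0.008 m or horizontal distance between case2 and land3 below 0.008 m or horizontal distance between case2 and land4 below 0.008 m or horizontal distance between case2 and land5 below 0.008 m or horizontal distance between case2 and land6 below 0.008 m) and (horizontal distance between case3 and land1 below 0.008 m or horizontal distance between case3 and land2 below 0.008 m or horizontal distance between case3 and land3 below 0.008 m or horizontal distance between case3 and land4 below 0.008 m or horizontal distance between case3 and land5 below 0.008 m or horizontal distance between case3 and land6 below 0.008 m) and (horizontal distance between case4 and land1 below 0.008 m or horizontal distance between case4 and land2 below 0.008 m or horizontal distance between case4 and land3 below 0.008 m or horizontal distance between case4 and land4 below 0.008 m or horizontal distance between case4 and land5 below 0.008 m or horizontal distance between case4 and land6 below 0.008 m) and (horizontal distance between case5 and land1 below 0.008 m or horizontal distance between case5 and land2 below 0.008 m or horizontal distance between case5 and land3 below 0.008 m or horizontal distance between case5 and land4 below 0.008 m or horizontal distance between case5 and land5 below 0.008 m or horizontal distance between case5 and land6 below 0.008 m) and (horizontal distance between case6 and land1 below 0.008 m or horizontal distance between case6 and land2 below 0.008 m or horizontal distance between case6 and land3 below 0.008 m or horizontal distance between case6 and land4 below 0.008 m or horizontal distance between case6 and land5 below 0.008 m or horizontal distance between case6 and land6 below 0.008 m) and angle between the x axis of each of case1, case2, case3, case4, case5, case6 and the x axis of tray, either way round below 0.07 rad and angle between each of case1, case2, case3, case4, case5, case6's own z axis and vertical below 0.05 rad and height (world z) of each of case1, case2, case3, case4, case5, case6 below 0.014 m and (y of each of case1, case2, case3, case4, case5, case6 in the frame of tray above -0.124 m or y of each of case1, case2, case3, case4, case5, case6 in the frame of tray below -0.062 m or horizontal distance between any of case1, case2, case3, case4, case5, case6 and land2 below 0.008 m) and (y of each of case1, case2, case3, case4, case5, case6 in the frame of tray above -0.062 m or y of each of case1, case2, case3, case4, case5, case6 in the frame of tray below 0 m or horizontal distance between any of case1, case2, case3, case4, case5, case6 and land3 below 0.008 m) and (y of each of case1, case2, case3, case4, case5, case6 in the frame of tray above 0 m or y of each of case1, case2, case3, case4, case5, case6 in the frame of tray below 0.062 m or horizontal distance between any of case1, case2, case3, case4, case5, case6 and land4 below 0.008 m) and (y of each of case1, case2, case3, case4, case5, case6 in the frame of tray above 0.062 m or y of each of case1, case2, case3, case4, case5, case6 in the frame of tray below 0.124 m or horizontal distance between any of case1, case2, case3, case4, case5, case6 and land5 below 0.008 m) and horizontal distance between cover and tray below 0.007 m and z of cover in the frame of tray between 0.006 and 0.013 m and angle between the x axis of cover and the x axis of tray, either way round below 0.04 rad and angle between cover's own z axis and vertical below 0.03 rad), for 0.2 s.
At the end, for the whole second after the job is handed in: Each case lies flat, within 8 mm of the centre of a land, square to 4 degrees, on neighbouring lands; the cover rests inside the rim on the floor, within 7 mm and 2.3 degrees; both shutters are open 43 mm or more of 48; all at rest (all of step 2 and value of joint each of shutter_a, shutter_b above 0.043 m and linear speed of each of case1, case2, case3, case4, case5, case6, cover below 0.02 m/s); the robot touches nothing.
It fails at once if another thing on the desk is moved more than 30 mm or tipped over (distance of any of lidded_box, spirit_bottle, carton, tape_roll, forceps_jar, pill_jar from where it was at the start of the episode above 0.03 m or angle between any of lidded_box, spirit_bottle, carton, tape_roll, forceps_jar, pill_jar's own z axis and vertical above 0.5 rad).
Of case1, case2, case3, case4, case5, case6 only 4 to 6 are there at a start; the rules pass over those that are not, and their reading is None.
At some moment in a run one of cover may be knocked a few centimetres aside while the robot is not near it.
Once in a run the grip may slacken for a moment while it holds something.
It also fails if it takes over 210 s, if anything falls off the work surface, if the arm or the gripper's body presses on something with over 40 N, if the wrist force passes 120 N, or if a joint passes its speed limit or range.

## Working session

There is one attempt and no reset: what is moved stays moved. The work goes in short steps, each a Python script; the robot and the scene stay as the last script left them, time stands still between calls to the robot, and variables do not carry over. Pictures are saved under pics/ and viewed, at most 14 in all, crops included, and the job is handed in when it is done.

```bash
ls; mkdir -p pics; python3 - <<'E'
from plant import bot, kin, sensors, capture, workorder, finder
import cv2
for c in ("scene","top"):
    d=capture(c); cv2.imwrite(f"pics/{c}0.png",d["pixels"]); print(c,d["K"],d["xyz"],d["rotation"],[k for k in d])
    for t in ("tray","cover","case1","shutter_a_top","lidded_box","spirit_bottle","carton","tape_roll","forceps_jar","pill_jar"):
        print(t,[([int(x) for x in r["extent"]],round(r["conf"],2)) for r in finder.look_for(c,t)])
print(sensors.observe()["clock"],bot.pinch_z)
E
```

```text
pics
scene [[387.21842674   0.         252.02974744]
 [  0.         387.21842674 185.08043149]
 [  0.           0.           1.        ]] [1.48230828 0.70994487 0.99640764] [ 51.01447472  -0.70154872 126.82485892] ['pixels', 'K', 'xyz', 'rotation']
tray [([181, 144, 283, 202], 0.94), ([196, 190, 219, 209], 0.5)]
cover [([268, 190, 364, 279], 0.79), ([181, 145, 284, 204], 0.47)]
case1 [([220, 160, 237, 180], 0.77), ([213, 131, 228, 146], 0.7), ([197, 188, 219, 209], 0.66), ([203, 158, 225, 173], 0.58), ([239, 144, 254, 158], 0.58), ([235, 167, 253, 185], 0.55)]
shutter_a_top [([328, 200, 346, 212], 0.6)]
lidded_box [([171, 121, 201, 143], 0.96)]
spirit_bottle [([135, 136, 155, 173], 0.63)]
carton [([151, 144, 177, 159], 0.52)]
tape_roll [([214, 219, 239, 238], 0.92), ([328, 195, 348, 214], 0.19)]
forceps_jar [([374, 214, 403, 256], 0.9)]
pill_jar [([151, 170, 164, 197], 0.54), ([171, 118, 204, 146], 0.38)]
top [[471.6369133    0.         247.91722925]
 [  0.         471.6369133  186.76233273]
 [  0.           0.           1.        ]] [3.92925943e-01 1.23913410e-03 1.76514900e+00] [  4.60629639   0.94302404 -88.99708809] ['pixels', 'K', 'xyz', 'rotation']
tray [([229, 174, 357, 219], 0.92)]
cover [([236, 174, 355, 224], 0.67), ([146, 120, 193, 230], 0.64)]
case1 [([310, 181, 323, 210], 0.86), ([267, 188, 280, 216], 0.71), ([270, 142, 295, 157], 0.68), ([343, 237, 356, 264], 0.67), ([298, 238, 314, 265], 0.51), ([287, 180, 298, 209], 0.5)]
shutter_a_top [([152, 203, 170, 217], 0.64), ([158, 135, 176, 149], 0.18)]
lidded_box [([372, 212, 411, 239], 0.64), ([310, 182, 324, 213], 0.35)]
spirit_bottle [([364, 133, 386, 151], 0.87)]
carton [([376, 168, 393, 204], 0.92)]
tape_roll [([225, 114, 252, 141], 0.68), ([310, 182, 323, 210], 0.68)]
forceps_jar [([94, 185, 116, 202], 0.7)]
pill_jar [([331, 121, 346, 136], 0.49)]
1.1 0.0187
```

```bash
python3 - <<'E'
import cv2
a=cv2.imread("pics/top0.png"); cv2.imwrite("pics/top0z.png",cv2.resize(a[90:290,80:430],(800,457),interpolation=cv2.INTER_CUBIC))
a=cv2.imread("pics/scene0.png"); cv2.imwrite("pics/scene0z.png",cv2.resize(a[100:300,120:420],(800,533),interpolation=cv2.INTER_CUBIC))
E
```

```text
(no output)
```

View pics/top0z.png

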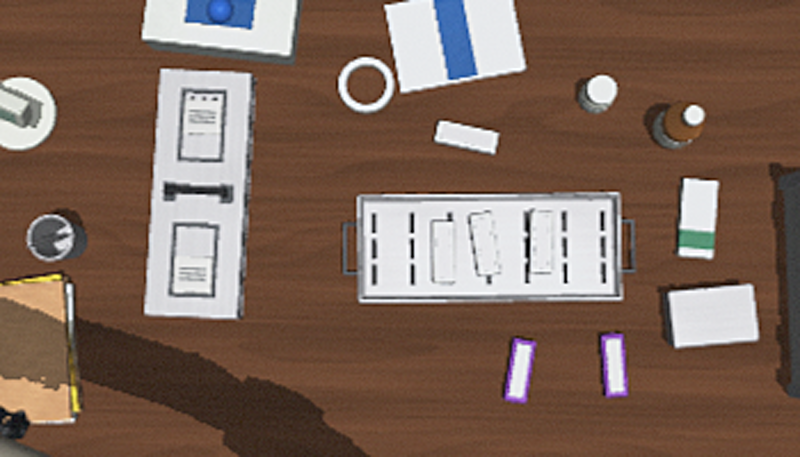

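View pics/scene0z.png

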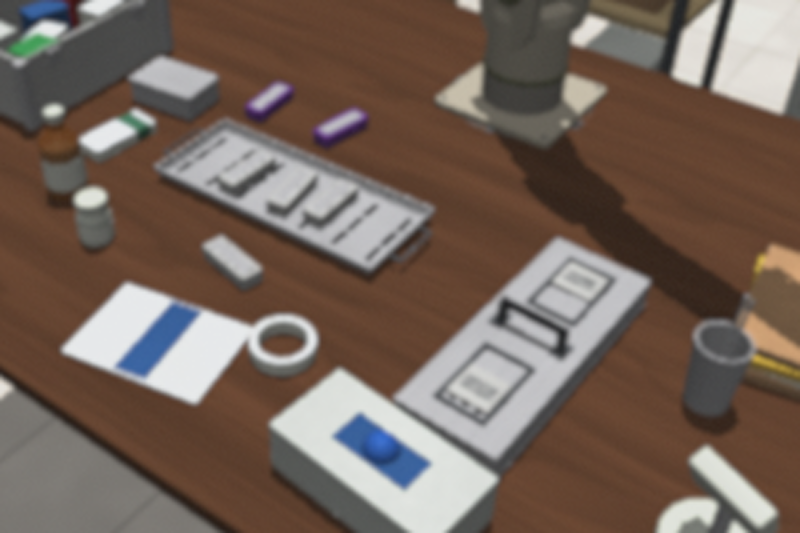

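```bash
cat > h.py <<'E'
from plant import bot, kin, sensors, capture, workorder, finder
import numpy as np, cv2
from scipy.spatial.transform import Rotation as Ro
from scipy.optimize import minimize, least_squares
def cam(c,d=None):
    d=d or capture(c); d["R"]=Ro.from_euler("xyz",d["rotation"],degrees=True).as_matrix(); return d
def proj(d,P):
    p=(np.atleast_2d(P)-d["xyz"])@d["R"]; p=p*[1,-1,-1]; u=p@np.array(d["K"]).T; return u[:,:2]/u[:,2:]
def ray(d,uv):
    v=np.linalg.inv(d["K"])@[uv[0],uv[1],1]; return d["R"]@(v*[1,-1,-1])
def onplane(d,uv,z):
    v=ray(d,uv); return d["xyz"]+v*(z-d["xyz"][2])/v[2]
def tri(ds,uvs):
    A=np.zeros((3,3));b=np.zeros(3)
    for d,uv in zip(ds,uvs):
        v=ray(d,uv);v/=np.linalg.norm(v);M=np.eye(3)-np.outer(v,v);A+=M;b+=M@d["xyz"]
    return np.linalg.solve(A,b)
def rect(x,y,yaw,L,W,z):
    c,s=np.cos(yaw),np.sin(yaw); a=np.array([[-L,-W],[L,-W],[L,W],[-L,W]])/2
    return np.c_[a@np.array([[c,s],[-s,c]])+[x,y],np.full(4,z)]
def grad(d):
    g=cv2.GaussianBlur(cv2.cvtColor(d["pixels"],cv2.COLOR_BGR2GRAY).astype(np.float32),(0,0),0.8)
    return np.hypot(cv2.Sobel(g,-1,1,0),cv2.Sobel(g,-1,0,1))
def fit(ds,x0,L,W,z,box=0,r=0.012,ry=0.2,extra=None):
    "best x,y,yaw of a rectangle L x W at height z by the image gradient along its outline"
    gs=[grad(d) for d in ds]
    def cost(p):
        Q=rect(*p,L,W,z); t=np.linspace(0,1,40)[:,None]
        pts=np.vstack([Q[i]*(1-t)+Q[(i+1)%4]*t for i in range(4)]); s=0
        for d,g in zip(ds,gs):
            u=proj(d,pts).astype(np.float32); s+=cv2.remap(np.minimum(g,250),u[:,:1],u[:,1:],cv2.INTER_LINEAR).mean()
        return -s
    from scipy.optimize import differential_evolution as de
    x0=np.array(x0); w=np.array([r,r,ry]); o=de(cost,list(zip(x0-w,x0+w)),seed=1,popsize=20,maxiter=80)
    return o.x,-o.fun
def draw(d,img,Q,col,s,o):
    u=(proj(d,Q)-o)*s+s/2; cv2.polylines(img,[np.int32(np.round(u))],True,col,1,cv2.LINE_AA)
E
python3 - <<'E'
from h import *
import pickle
T=cam("top");S=cam("scene");pickle.dump((T,S),open("c0.pkl","wb"))
m=(cv2.cvtColor(T["pixels"],cv2.COLOR_BGR2HSV)[...,1]<60).astype(np.uint8)
def seg(x0,y0,x1,y1,z):
    k=np.zeros_like(m);k[y0:y1,x0:x1]=m[y0:y1,x0:x1]
    k=cv2.morphologyEx(k,cv2.MORPH_OPEN,np.ones((7,7)))
    c=max(cv2.findContours(k,0,2)[0],key=cv2.contourArea); b=cv2.boxPoints(cv2.minAreaRect(c))
    P=np.array([onplane(T,p,z) for p in b])[:,:2]; c=P.mean(0); e=P[1]-P[0],P[2]-P[1]; e=max(e,key=np.linalg.norm)
    return c,np.linalg.norm(P[1]-P[0]),np.linalg.norm(P[2]-P[1]),np.degrees(np.arctan2(e[1],e[0]))
tr=seg(226,165,362,230,.024);print("tray",tr)
print("cover",seg(138,112,196,236,.05)); print("case6",seg(262,136,302,162,.024))
c=tr[0]; yaw=np.radians(tr[3]-90); yaw=(yaw+np.pi/2)%np.pi-np.pi/2
print("fit tray",fit([T,S],[*c,yaw],.175,.425,.024,r=.015,ry=.06), fit([T],[*c,yaw],.175,.425,.024,r=.015,ry=.06),fit([S],[*c,yaw],.175,.425,.024,r=.015,ry=.06))
ex=lambda e:[(e[0]+e[2])/2,(e[1]+e[3])/2]
for n,t,s in (("case6",(270,142,295,157),(197,188,219,209)),("tray",(229,174,357,219),(181,144,283,202)),):
    print(n,"tri",tri([T,S],[ex(t),ex(s)]))
for t in ((310,181,323,210),(267,188,280,216),(287,180,298,209)): print("case",onplane(T,ex(t),.034))
print("handle tri",tri([T,S],[(80+198*.4375,90+191*.4375),(120+533*.375,100+325*.375)]))
E
```

```text
tray (array([ 0.49382087, -0.1372231 ]), np.float64(0.4295912907779807), np.float64(0.17533102015080554), np.float64(-88.4195262892392))
cover (array([0.57241234, 0.32830323]), np.float64(0.4022070022084159), np.float64(0.16128586024063893), np.float64(-1.2939967098769767))
case6 (array([ 0.6737799 , -0.09760168]), np.float64(0.03864089199623248), np.float64(0.10110300618536777), np.float64(-101.39931439190495))
fit tray (array([ 0.49363191, -0.13709215,  0.0277379 ]), np.float64(374.9979248046875)) (array([ 0.49380081, -0.13710157,  0.0275776 ]), np.float64(223.23751831054688)) (array([ 0.49122186, -0.13894679,  0.0270886 ]), np.float64(155.54306030273438))
case6 tri [ 0.6746273  -0.09348173  0.01496245]
tray tri [ 0.49519479 -0.12892083  0.01500948]
case [ 0.50381786 -0.21999662  0.034     ]
case [ 0.4773244  -0.06270121  0.034     ]
case [ 0.5060472  -0.13205026  0.034     ]
handle tri [0.57178765 0.33079605 0.06266007]
```

```bash
python3 - <<'E'
from h import *
import pickle
T,S=pickle.load(open("c0.pkl","rb"))
r=[]
for n,p,z in (("A",[.4773,-.0627,0.03],.034),("B",[.506,-.132,.2],.034),("C",[.504,-.22,0],.034),("case6",[.6738,-.0976,1.37],.024)):
    q,s=fit([T,S],p,.1,.036,z,ry=.15); q1,s1=fit([T],p,.1,.036,z,ry=.15); print(n,q.round(4),round(s),q1.round(4),round(s1)); r.append((q,z))
tray=[.4936,-.1372,.0277]
cv,s=fit([T,S],[.572,.328,-.0226],.398,.148,.046,ry=.06);print("cover",cv.round(4),s,fit([T],[.572,.328,-.0226],.398,.148,.046,ry=.06)[0].round(4))
out=[]
for d,(x0,y0,w,h),s in ((T,(225,130,140,105),5),(S,(175,130,120,85),5)):
    im=cv2.resize(d["pixels"][y0:y0+h,x0:x0+w],None,fx=s,fy=s,interpolation=cv2.INTER_CUBIC)
    for q,z in r: draw(d,im,rect(*q,.1,.036,z),(0,0,255),s,(x0,y0))
    draw(d,im,rect(*tray,.175,.425,.024),(0,255,0),s,(x0,y0))
    draw(d,im,rect(*tray,.153,.403,.010),(255,0,0),s,(x0,y0))
    cv2.imwrite(f"pics/f{s}_{x0}.png",im)
E
```

```text
A [ 0.4828 -0.0676  0.0333] 275 [ 0.4657 -0.0588  0.0599] 125
B [ 0.4961 -0.1323  0.1771] 268 [ 0.4953 -0.1248  0.1656] 133
C [ 0.5004 -0.2153  0.0227] 296 [ 0.5002 -0.2081  0.0296] 156
case6 [ 0.6738 -0.0993  1.3666] 485 [ 0.6736 -0.0989  1.3774] 249
cover [ 0.5723  0.3312 -0.0306] 479.70477294921875 [ 0.574   0.3326 -0.0334]
```

View pics/f5_225.png

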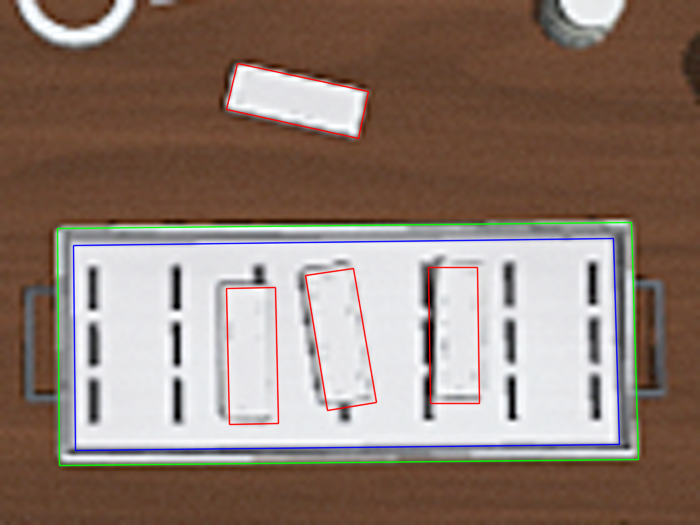

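View pics/f5_175.png

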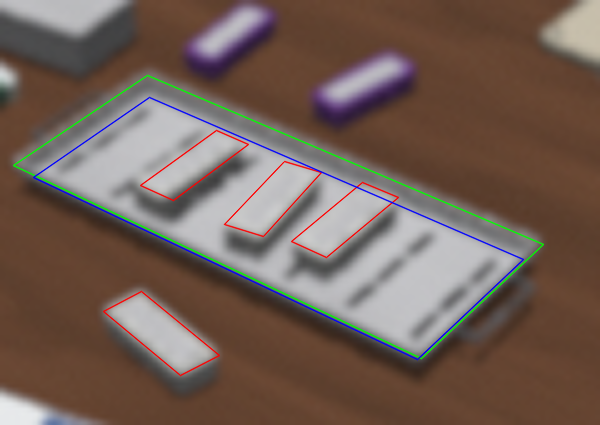

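```bash
cat >> h.py <<'E'
TR=np.array([.4936,-.1372,.0277])
def land(y,x=0):
    c,s=np.cos(TR[2]),np.sin(TR[2]); return TR[:2]+[c*x-s*y,s*x+c*y]
def st(msg=""):
    o=sensors.observe(); print(msg,"t%.1f"%o["clock"],"tcp",np.round(o["tool_pos"],4),"open %.4f"%o["opening"],"gf %.0f"%o["grasp_force"],"F",np.round(o["ft_force"],1)); return o
def ori(yaw): return [180,0,float(np.degrees(yaw))]
def pick(x,y,yaw,z,op=.05,hi=.11):
    bot.move_to([x,y,hi],ori(yaw)); bot.grip(op)
    bot.line_to([x,y,z],v=.12); st("down"); bot.grip(0.0); st("grip")
    bot.line_to([x,y,hi],v=.12); return st("up")
def place(x,y,yaw,z,op=.047,hi=.11):
    bot.line_to([x,y,hi],ori(yaw),v=.15) ; bot.line_to([x,y,z],v=.07); st("placed"); bot.grip(op); bot.line_to([x,y,hi],v=.15); st("rel")
E
python3 - <<'E'
from h import *
o=st(); print(o["tcp_rot"])
bot.line_to([.246,.575,.25]); bot.move_to([.486,-.065,.2],ori(.03)); st()
if pick(.486,-.065,.03,.012)["opening"]>.03:
    place(*land(.093),TR[2],.0125)
E
```

```text
t1.2 tcp [0.2456 0.5748 0.2097] open 0.0855 gf 0 F [-0.3 -0.4 -0.2]
[ 1.79993814e+02 -1.58583615e-04  1.56863577e+02]
 t4.0 tcp [ 0.4863 -0.0641  0.2   ] open 0.0857 gf 0 F [ 0.3  0.1 -0.3]
down t5.9 tcp [ 0.4865 -0.0651  0.0126] open 0.0501 gf 0 F [-0.1 -0.3  0.6]
grip t6.4 tcp [ 0.4864 -0.065   0.0124] open 0.0000 gf 3 F [-0.1 -1.1  6.6]
up t7.4 tcp [ 0.4855 -0.0649  0.1093] open 0.0001 gf 0 F [-0.8 -0.   0.2]
```

```bash
python3 - <<'E'
from h import *
bot.move_to([.5,.1,.25],ori(.03)); 
T=cam("top");S=cam("scene")
out=[]
for d,(x0,y0,w,h) in ((T,(225,130,140,105)),(S,(175,120,120,90))):
    im=cv2.resize(d["pixels"][y0:y0+h,x0:x0+w],(560,int(h*560/w)),interpolation=cv2.INTER_CUBIC); out.append(im)
h=300
cv2.imwrite("pics/a1.png",np.hstack([cv2.resize(o,(400,int(o.shape[0]*400/560)))[:300] for o in out]) if 0 else np.hstack([cv2.resize(o,(400,300)) for o in out]))
E
```

```text
(no output)
```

View pics/a1.png

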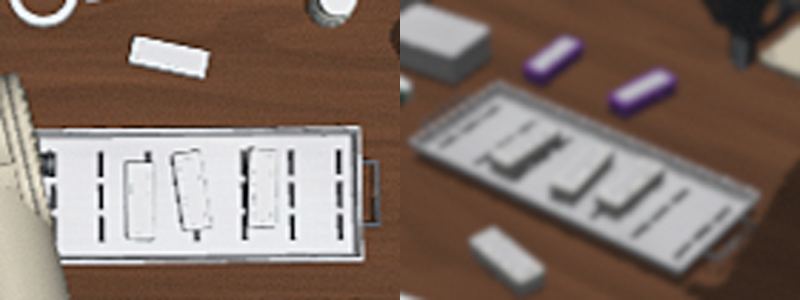

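```bash
python3 - <<'E'
from h import *
bot.grip(.05); bot.move_to([.486,-.065,.11],ori(.03)); bot.line_to([.486,-.065,.045],v=.12); o=st();print(o["tcp_rot"])
S=cam("scene")
x0,y0,w,h=175,90,120,110
im=cv2.resize(S["pixels"][y0:y0+h,x0:x0+w],(600,550),interpolation=cv2.INTER_CUBIC)
for z in (.045,.034,.01): 
    u=(proj(S,[.486,-.065,z])[0]-(x0,y0))*5; cv2.circle(im,np.int32(u),3,(0,0,255),-1)
draw(S,im,rect(.486,-.065,.03,.1,.036,.034),(0,0,255),5,(x0,y0))
cv2.imwrite("pics/a2.png",im)
E
```

```text
t10.5 tcp [ 0.4866 -0.0649  0.0456] open 0.0500 gf 0 F [-0.3 -0.9  0.6]
[ 1.79993558e+02 -4.35351252e-02  1.73522929e+00]
```

View pics/a2.png

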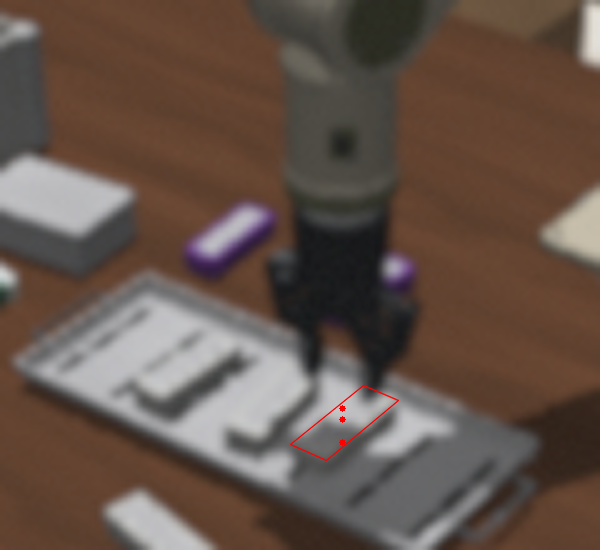

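```bash
python3 - <<'E'
from h import *
bot.line_to([.486,-.065,.012],v=.12)
def cap():
    S=cam("scene"); x0,y0,w,h=205,120,80,75
    return cv2.resize(S["pixels"][y0:y0+h,x0:x0+w],(400,375),interpolation=cv2.INTER_CUBIC)
a=cap()
for g in (.044,.038,.034,.028): bot.grip(g); st(str(g))
b=cap()
cv2.imwrite("pics/a3.png",np.hstack([a,b]))
E
```

```text
0.044 t11.2 tcp [ 0.4864 -0.065   0.0126] open 0.0440 gf 0 F [-0.1  0.2 -0.4]
0.038 t11.5 tcp [ 0.4861 -0.065   0.0121] open 0.0378 gf 0 F [-0.1  0.2 -0.6]
0.034 t11.7 tcp [ 0.486 -0.065  0.012] open 0.0339 gf 0 F [ 0.3  0.1 -0.4]
0.028 t11.9 tcp [ 0.4862 -0.0651  0.0121] open 0.0280 gf 1 F [-0.4  0.2  2.7]
```

View pics/a3.png

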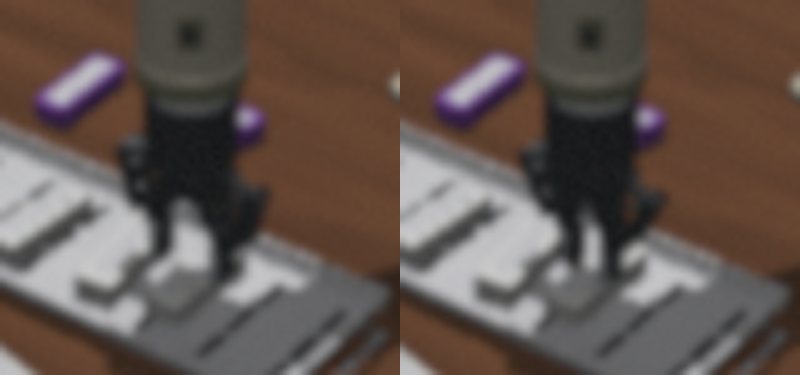

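```bash
python3 - <<'E'
from h import *
bot.line_to([.486,-.065,.08],v=.15)
x,y=land(.155)
bot.line_to([x,y,.08],v=.15)
for op,z0 in ((0,.03),(.045,.02)):
    bot.line_to([x,y,.04]); bot.grip(op); f0=sensors.observe()["ft_force"][2]; z=z0
    while z>-.022:
        bot.line_to([x,y,z],v=.05); o=sensors.observe(); f=o["ft_force"][2]-f0
        if abs(f)>3: break
        z-=.003
    st(f"op{op} contact cmd {z} f {f:.1f}")
bot.line_to([x,y,.1])
E
```

```text
op0 contact cmd -0.011999999999999997 f 8.3 t17.9 tcp [ 0.4898  0.0178 -0.0116] open -0.0001 gf 4 F [-3.  -0.4  8.7]
op0.045 contact cmd -0.015999999999999997 f 41.4 t22.5 tcp [ 0.4896  0.0177 -0.014 ] open 0.0451 gf 21 F [-15.3  -0.3  41.2]
```

```bash
python3 - <<'E'
from h import *
if pick(.486,-.065,.03,-.009)["opening"]>.03:
    place(*land(.093),TR[2],-.0085,hi=.09)
E
```

```text
down t25.2 tcp [ 0.4865 -0.065  -0.0084] open 0.0502 gf 0 F [0.3 0.3 0.3]
grip t25.5 tcp [ 0.4867 -0.0649 -0.0081] open 0.0346 gf 60 F [-1.7  0.1  6.8]
up t26.6 tcp [ 0.4855 -0.0649  0.1094] open 0.0345 gf 60 F [-0.3 -0.4 -1.7]
placed t28.5 tcp [ 0.4911 -0.0443 -0.0081] open 0.0348 gf 61 F [-3.6 -0.7  5.5]
rel t29.6 tcp [ 0.4905 -0.044   0.0893] open 0.0471 gf 0 F [ 1.3  0.7 -0.2]
```

```bash
python3 - <<'E'
from h import *
if pick(.497,-.132,.175,-.009,hi=.09)["opening"]>.03: place(*land(.031),TR[2],-.0085,hi=.09)
if pick(.502,-.2155,.02,-.009,hi=.09)["opening"]>.03: place(*land(-.093),TR[2],-.0085,hi=.09)
bot.move_to([.45,.15,.2],ori(0))
T=cam("top");S=cam("scene")
import pickle; pickle.dump((T,S),open("c1.pkl","wb"))
out=[]
for d,(x0,y0,w,h) in ((T,(265,160,80,70)),(S,(190,135,80,70))):
    im=cv2.resize(d["pixels"][y0:y0+h,x0:x0+w],(400,350),interpolation=cv2.INTER_CUBIC)
    for y in (.093,.031,-.093): draw(d,im,rect(*land(y),TR[2],.1,.036,.034),(0,0,255),5,(x0,y0))
    out.append(im)
cv2.imwrite("pics/a4.png",np.hstack(out))
E
```

```text
down t31.2 tcp [ 0.4975 -0.1322 -0.0084] open 0.0500 gf 0 F [-0.7 -0.1  0.1]
grip t31.5 tcp [ 0.4979 -0.1321 -0.008 ] open 0.0350 gf 61 F [-1.2  0.5  6.1]
up t32.5 tcp [ 0.4965 -0.1318  0.0894] open 0.0346 gf 60 F [ 0.6 -0.7 -1. ]
placed t34.4 tcp [ 0.4927 -0.1062 -0.008 ] open 0.0347 gf 61 F [-4.4  0.1  5.9]
rel t35.4 tcp [ 0.4923 -0.1059  0.0893] open 0.0475 gf 0 F [-0.7  0.4 -0.1]
down t37.1 tcp [ 0.5025 -0.2158 -0.0084] open 0.0501 gf 0 F [ 0.8 -0.1  0.1]
grip t37.4 tcp [ 0.5029 -0.2159 -0.0079] open 0.0348 gf 61 F [-0.5  0.3  6.4]
up t38.4 tcp [ 0.5016 -0.2152  0.0893] open 0.0352 gf 60 F [-0.4  0.7 -1.5]
placed t40.2 tcp [ 0.496  -0.2301 -0.0079] open 0.0348 gf 61 F [-4.   1.6  8. ]
rel t41.3 tcp [ 0.4958 -0.2298  0.0892] open 0.0470 gf 0 F [-0.6  0.4 -0.9]
```

View pics/a4.png

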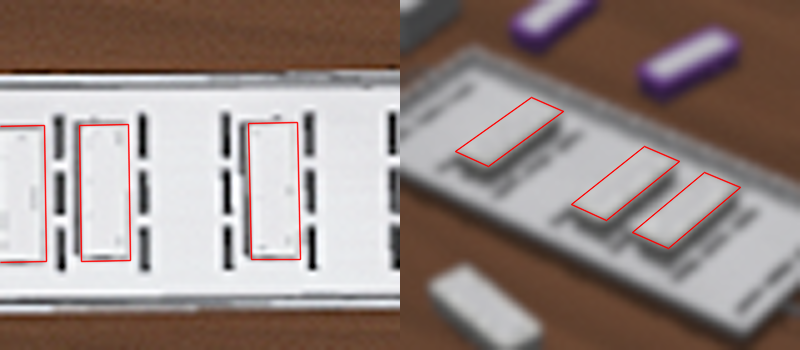

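```bash
python3 - <<'E'
from h import *
if pick(.6738,-.099,1.3666,-.0185)["opening"]>.03: place(*land(-.031),TR[2],-.0085,hi=.1)
bot.move_to([.45,.1,.2],ori(0))
T=cam("top");S=cam("scene")
import pickle; pickle.dump((T,S),open("c1.pkl","wb"))
print("cover",fit([T,S],[.572,.33,-.03],.398,.148,.046,ry=.06,r=.03))
out=[]
for d,(x0,y0,w,h) in ((T,(245,160,80,70)),(S,(190,135,80,70))):
    im=cv2.resize(d["pixels"][y0:y0+h,x0:x0+w],(400,350),interpolation=cv2.INTER_CUBIC)
    for y in (.093,.031,-.031,-.093): draw(d,im,rect(*land(y),TR[2],.1,.036,.034),(0,0,255),5,(x0,y0))
    out.append(im)
cv2.imwrite("pics/a5.png",np.hstack(out))
E
```

```text
down t46.2 tcp [ 0.6744 -0.0992 -0.0176] open 0.0501 gf 0 F [-0.   0.7  0.5]
grip t46.5 tcp [ 0.6745 -0.0991 -0.0174] open 0.0348 gf 62 F [-0.8  0.3  7.5]
up t47.7 tcp [ 0.6733 -0.0988  0.109 ] open 0.0348 gf 61 F [ 0.6  0.4 -2.3]
placed t50.9 tcp [ 0.4944 -0.1681 -0.0075] open 0.0350 gf 63 F [-7.4  3.  17.9]
rel t52.1 tcp [ 0.4941 -0.1678  0.0993] open 0.0470 gf 0 F [ 0.1 -0.   0.3]
cover (array([ 0.57218762,  0.3313617 , -0.03399766]), np.float64(479.21539306640625))
```

View pics/a5.png

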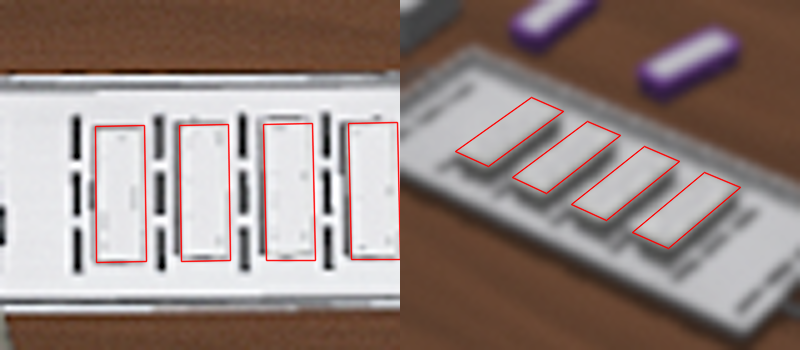

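```bash
python3 - <<'E'
from h import *
import pickle
T,S=pickle.load(open("c1.pkl","rb"))
for ds in ([T],[T,S]): print("handle",fit(ds,[.572,.331,-.034],.012,.098,.084,ry=.06,r=.015))
out=[]
for d,(x0,y0,w,h) in ((T,(140,112,60,120)),(S,(265,185,105,100))):
    k=400/w if w>60 else 5
    im=cv2.resize(d["pixels"][y0:y0+h,x0:x0+w],None,fx=k,fy=k,interpolation=cv2.INTER_CUBIC)
    draw(d,im,rect(.572,.331,-.033,.398,.148,.046),(0,0,255),k,(x0,y0))
    draw(d,im,rect(.572,.331,-.033,.012,.098,.084),(0,255,0),k,(x0,y0))
    out.append(cv2.copyMakeBorder(im,0,600-im.shape[0],0,0,0))
cv2.imwrite("pics/a6.png",np.hstack(out))
E
```

```text
handle (array([0.57490447, 0.32826823, 0.02264535]), np.float64(233.4607391357422))
handle (array([ 0.57598882,  0.33499792, -0.02290986]), np.float64(436.1240539550781))
```

View pics/a6.png

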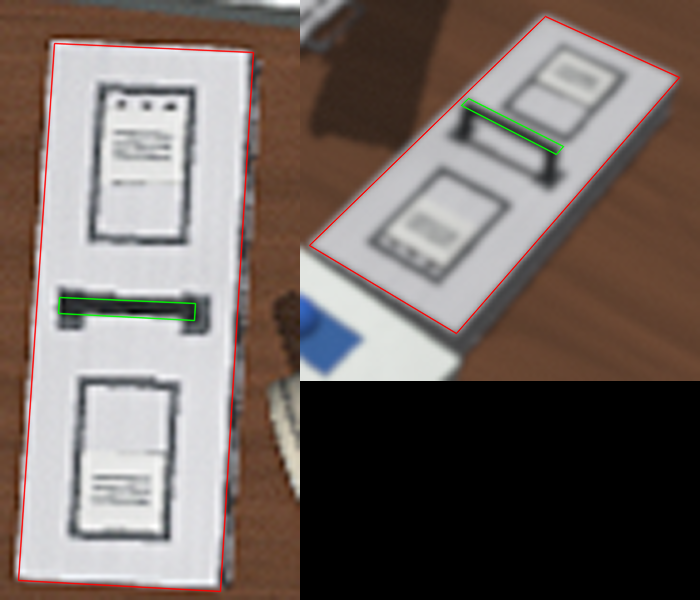

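```bash
python3 - <<'E'
from h import *
x,y,a=.573,.330,np.pi/2-.033
bot.move_to([x,y,.16],ori(a)); bot.grip(.04); bot.line_to([x,y,.041],v=.12); st("down"); bot.grip(0); o=st("grip")
if o["opening"]>.008:
    bot.line_to([x,y,.18],v=.1); st("lift")
    bot.line_to([.5,.1,.18],ori((a+TR[2])/2),v=.12); bot.line_to([*TR[:2],.18],ori(TR[2]),v=.12); st("hover")
    T=cam("top");S=cam("scene")
    out=[]
    for d in (T,S):
        im=d["pixels"].copy(); draw(d,im,rect(*TR,.148,.398,.139+.046),(0,0,255),1,(0,0)); draw(d,im,rect(*TR,.148,.398,.139),(0,255,255),1,(0,0)); draw(d,im,rect(*TR,.175,.425,.024),(0,255,0),1,(0,0))
        out.append(cv2.resize(im[100:260,160:400],(400,267)) )
    cv2.imwrite("pics/a7.png",np.vstack([cv2.resize(o,(450,300)) for o in out]))
E
```

```text
down t56.0 tcp [0.5736 0.3302 0.0419] open 0.0403 gf 0 F [ 0.6  0.4 -0.7]
grip t56.4 tcp [0.5728 0.3304 0.0418] open 0.0104 gf 59 F [-4.1 -1.3  5.8]
lift t58.0 tcp [0.5726 0.3299 0.1792] open 0.0108 gf 58 F [ 0.1 -0.9 -6. ]
hover t62.2 tcp [ 0.4937 -0.1366  0.18  ] open 0.0102 gf 58 F [ 0.5  0.5 -6.1]
```

View pics/a7.png

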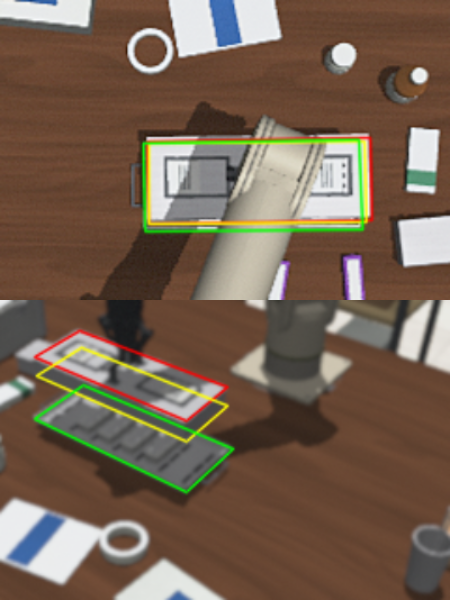

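```bash
python3 - <<'E'
from h import *
T=cam("top");S=cam("scene")
st()
for ds in ([T],[S],[T,S]): print(fit(ds,TR,.148,.398,.185,r=.02,ry=.06), TR)
bot.dwell(.3); st()
E
```

```text
t62.4 tcp [ 0.4937 -0.1369  0.18  ] open 0.0100 gf 58 F [ 0.2 -0.1 -6.6]
(array([ 0.49979858, -0.1353332 ,  0.03420459]), np.float64(208.1820831298828)) [ 0.4936 -0.1372  0.0277]
(array([ 0.50052657, -0.13631069,  0.0254215 ]), np.float64(190.3236846923828)) [ 0.4936 -0.1372  0.0277]
(array([ 0.4995482 , -0.13603971,  0.02962987]), np.float64(397.5304870605469)) [ 0.4936 -0.1372  0.0277]
 t62.7 tcp [ 0.4936 -0.1372  0.18  ] open 0.0103 gf 58 F [ 0.2 -0.4 -4.6]
```

```bash
python3 - <<'E'
from h import *
x,y=TR[0]-.0055,TR[1]-.0008
bot.line_to([x,y,.18],v=.05); bot.line_to([x,y,.085],v=.1); st()
for z in (.07,.062,.057,.054,.052):
    bot.line_to([x,y,z],v=.03); o=st(str(z))
    if o["ft_force"][2]>15: break
E
```

```text
t64.1 tcp [ 0.4886 -0.1381  0.0856] open 0.0105 gf 58 F [ 0.9 -0.3 -4.6]
0.07 t64.8 tcp [ 0.4881 -0.1381  0.07  ] open 0.0105 gf 58 F [ 0.4 -0.5 -4.6]
0.062 t65.2 tcp [ 0.4879 -0.1381  0.0618] open 0.0106 gf 58 F [ 0.1  0.2 -4.6]
0.057 t65.5 tcp [ 0.4879 -0.138   0.0568] open 0.0103 gf 58 F [-0.4  0.2 -5.5]
0.054 t65.7 tcp [ 0.488  -0.138   0.0538] open 0.0107 gf 58 F [-0.2 -0.4 -5.2]
0.052 t66.0 tcp [ 0.4881 -0.138   0.0519] open 0.0106 gf 59 F [-0.8 -0.2 -6.2]
```

```bash
cat >> h.py <<'E'
def drag(y0,y1,dx=-.0,f=(8,12)):
    def P(y,z): return [*land(y,dx),z]
    bot.move_to(P(y0,.13),ori(TR[2])); bot.grip(0); bot.line_to(P(y0,.046),v=.1)
    F=lambda: np.mean([sensors.observe()["ft_force"][2] for _ in range(3)])
    z=.046
    while F()<f[0] and z>.03: z-=.0006; bot.line_to(P(y0,z),v=.02)
    st("press"); n=int(abs(y1-y0)/.003)
    for y in np.linspace(y0,y1,n+1)[1:]:
        q=F()
        if q<f[0]: z-=.0004
        if q>f[1]: z+=.0004
        bot.line_to(P(y,z),v=.04)
    st("end"); bot.line_to(P(y1,.13),v=.1)
E
python3 - <<'E'
from h import *
bot.grip(.035); o=st("rel"); bot.line_to([*o["tool_pos"][:2],.16],v=.12)
drag(.132,.082); 
bot.move_to([.4,.2,.25],ori(0))
T=cam("top");S=cam("scene")
for ds in ([T],[S],[T,S]): print(fit(ds,TR,.148,.398,.056,r=.02,ry=.06))
out=[cv2.resize(d["pixels"][y:y+75,x:x+130],(780,450) if 0 else (520,300),interpolation=cv2.INTER_CUBIC) for d,x,y in ((T,228,160),(S,170,130))]
cv2.imwrite("pics/a8.png",np.vstack(out))
E
```

```text
rel t66.3 tcp [ 0.4884 -0.1381  0.0523] open 0.0348 gf 0 F [0.6 0.2 0.1]
press t72.9 tcp [ 0.4901 -0.0053  0.0383] open 0.0002 gf 8 F [-5.6 -0.6 15. ]
end t76.9 tcp [ 0.4919 -0.0547  0.0384] open -0.0001 gf 4 F [-1.3  2.5  7.1]
(array([ 0.49267953, -0.13853452,  0.03145084]), np.float64(229.2114715576172))
(array([ 0.49280829, -0.13904925,  0.02471323]), np.float64(240.1011962890625))
(array([ 0.49291113, -0.13885683,  0.03064128]), np.float64(468.9693603515625))
```

View pics/a8.png

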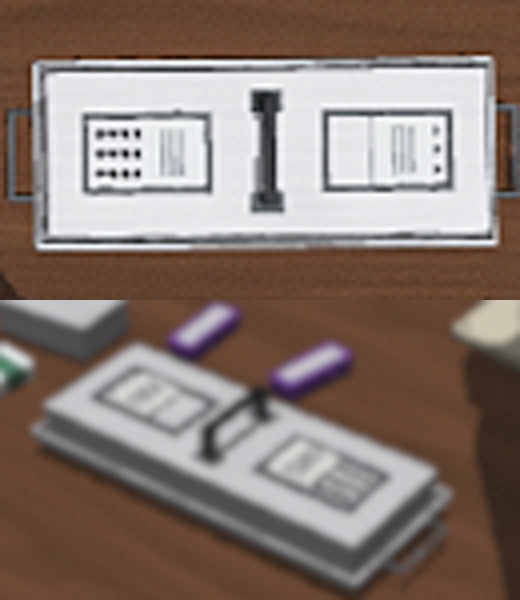

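```bash
python3 - <<'E'
from h import *
drag(-.128,-.080)
bot.move_to([.4,.2,.25],ori(0))
T=cam("top");S=cam("scene")
print(fit([T,S],TR,.148,.398,.056,r=.02,ry=.06))
out=[cv2.resize(d["pixels"][y:y+75,x:x+130],(520,300),interpolation=cv2.INTER_CUBIC) for d,x,y in ((T,228,160),(S,170,130))]
cv2.imwrite("pics/a9.png",np.vstack(out))
E
```

```text
press t85.7 tcp [ 0.4973 -0.2655  0.0384] open -0.0002 gf 6 F [-4.   1.4 10.8]
end t89.7 tcp [ 0.4967 -0.2191  0.0384] open -0.0000 gf 5 F [-1.2 -3.9  8.9]
(array([ 0.49291113, -0.13885683,  0.03064128]), np.float64(468.9759521484375))
```

View pics/a9.png

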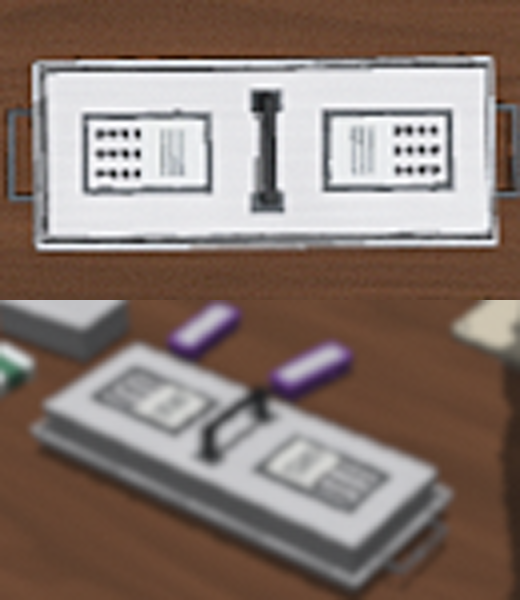

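```bash
python3 - <<'E'
from h import *
drag(.092,.066,f=(9,13)); drag(-.092,-.066,f=(9,13))
bot.move_to([.4,.2,.25],ori(0))
T=cam("top");S=cam("scene")
print(fit([T,S],TR,.148,.398,.056,r=.02,ry=.06))
out=[cv2.resize(d["pixels"][y:y+75,x:x+130],(780,450),interpolation=cv2.INTER_CUBIC) for d,x,y in ((T,228,160),)]
cv2.imwrite("pics/a10.png",np.vstack(out))
E
```

```text
press t98.3 tcp [ 0.4912 -0.0452  0.0383] open 0.0002 gf 7 F [-5.5  0.3 15. ]
end t100.3 tcp [ 0.4931 -0.0701  0.0383] open 0.0005 gf 5 F [-0.1  5.1  9. ]
press t106.8 tcp [ 0.4963 -0.2296  0.0384] open 0.0003 gf 6 F [-4.5  1.3 11.7]
end t108.8 tcp [ 0.4963 -0.205   0.0383] open -0.0002 gf 5 F [-1.8 -4.2 10.2]
(array([ 0.49263431, -0.13866136,  0.02977752]), np.float64(469.40863037109375))
```

View pics/a10.png

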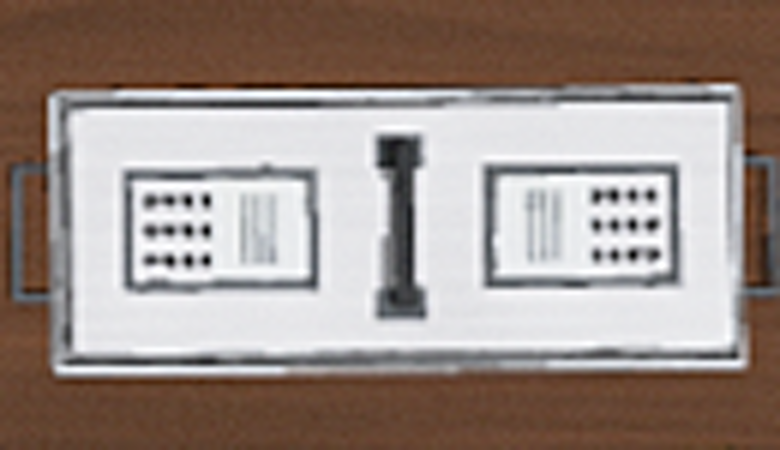

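The picture shows the cover square inside the rim. All four hole columns show on both sides: the left group at about (178,230), the right at about (625,225). Both plates are against the inner ends of their frames, and the dragging force rose to 4–5 N there, as it would at a stop. Handing in.

```bash
python3 -c "
from h import *
st(); print(workorder.sign_off())"
```

```text
t111.6 tcp [0.4004 0.1991 0.2496] open 0.0000 gf 0 F [ 0.4 -0.9 -0.7]
the job is handed in; nothing more can be done
None
```

I handed the job in at 111.6 s, and the sign-off returned no verdict: all four cases present sit in a row on neighbouring lands, the cover is on the tray inside its rim, and both shutters look fully open in the last picture.

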